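# Sort the offcuts by length on the sorting board

## Task

Sort the four loose timber offcuts by length on the plywood sorting board: lay one flat on each of its four dark lines, lengthwise along the line and centred over it, with one end up against the fence at the back of the board. The shortest goes on the line next to the tape measure, and each further one is longer, so that the longest lies next to the jar of screws at the board's other end; leave the tape measure, the jar, the pencil and the bolt where they are.

Things in the scene. Friction and masses are not known exactly. Their poses are not given: they have to be found in the camera images.
- offcut_5: timber offcut, thin and flat, 70 mm long, 50 wide, 12 thick, lying flat on the bench. Origin: centre of its underside; x across its width, y along its length, z up. Can be gripped across its width from above.
- offcut_3: timber offcut, a square stick 85 mm long, 32 wide, 32 thick, lying flat on the bench. Origin: centre of its underside; x across its width, y along its length, z up. Can be gripped across its width from above.
- offcut_2: timber offcut, broad, 100 mm long, 60 wide, 18 thick, lying flat on the bench. Origin: centre of its underside; x across its width, y along its length, z up. Can be gripped across its width from above.
- offcut_1: timber offcut, 160 mm long, 45 wide, 22 thick, lying flat on the bench. Origin: centre of its underside; x across its width, y along its length, z up. Can be gripped across its width from above.
- board: plywood sorting board, fixed, 180 mm deep (x), 360 long (y), 12 thick. Origin: centre of its underside, x away from the robot, z up; upper face at z = 12 mm. Wooden fence along the far edge, 20 deep, 16 high above the face, its inner face at x = +70. Four dark lines run along x on the face at y = -127.5, -42.5, +42.5 and +127.5; one offcut goes on each.
- tape_measure: grey-brown tape measure with a black disc on its side, standing on the bench beyond one end of the board, about 250 mm along the board's y from its centre on either the +y or the -y side; 88 x 36 mm, 68 high. Origin: centre of its underside. It marks the end for the shortest offcut. Loose; to be left alone.
- screw_jar: clear jar of screws with a red lid, 63 mm across, 79 high, standing beyond the other end of the board from the tape measure. Origin: centre of its underside. It marks the end for the longest offcut. Loose; to be left alone.
- pencil: red pencil, 151 mm long, 8 thick, lying on the bench between the vice and the board. Origin: centre of its underside, y along it. Loose; to be left alone.
- bolt: steel bolt, 42 mm long, 17 thick, lying on its side on the bench near the pencil. Origin: centre of its underside, y along it. Loose; to be left alone.

How it is judged:
At the end, for the whole second after the job is handed in: From the tape measure's end the lines carry the 70, 85, 100 and 160 mm offcuts in turn, each flat on the board (within 5 mm, 0.1 rad), its middle within 13 mm of its line, its length within 0.15 rad of the line, its far end within 15 mm of the fence; all is at rest (((y of tape_measure in the frame of board above 0 m and y of offcut_5 in the frame of board between 0.1145 and 0.1405 m and x of offcut_5 in the frame of board above 0.02 m and y of offcut_3 in the frame of board between 0.0295 and 0.0555 m and x of offcut_3 in the frame of board above 0.0125 m and y of offcut_2 in the frame of board between -0.0555 and -0.0295 m and x of offcut_2 in the frame of board above 0.005 m and y of offcut_1 in the frame of board between -0.1405 and -0.1145 m and x of offcut_1 in the frame of board above -0.025 m) or (y of tape_measure in the frame of board below 0 m and y of offcut_5 in the frame of board between -0.1405 and -0.1145 m and x of offcut_5 in the frame of board above 0.02 m and y of offcut_3 in the frame of board between -0.0555 and -0.0295 m and x of offcut_3 in the frame of board above 0.0125 m and y of offcut_2 in the frame of board between 0.0295 and 0.0555 m and x of offcut_2 in the frame of board above 0.005 m and y of offcut_1 in the frame of board between 0.1145 and 0.1405 m and x of offcut_1 in the frame of board above -0.025 m)) and z of each of offcut_5, offcut_3, offcut_2, offcut_1 in the frame of board below 0.017 m and angle between each of offcut_5, offcut_3, offcut_2, offcut_1's own z axis and vertical below 0.1 rad and angle between the y axis of each of offcut_5, offcut_3, offcut_2, offcut_1 and the x axis of board, either way round below 0.15 rad and linear speed of each of offcut_5, offcut_3, offcut_2, offcut_1, tape_measure, screw_jar, pencil, bolt below 0.02 m/s); the robot touches nothing.
It fails at once if the tape measure, the jar, the pencil or the bolt is moved by more than 20 mm (distance of any of tape_measure, screw_jar, pencil, bolt from where it was at the start of the episode above 0.02 m).
It also fails if it takes over 115 s, if anything falls off the work surface, if the arm or the gripper's body presses on something with over 40 N, if the wrist force passes 120 N, or if a joint passes its speed limit or range.

## Robot

A 6-joint arm with a two-finger parallel gripper is mounted at the origin on a cart in front of the work surface, level with it; the furniture and walls round the work are solid. World frame = base frame: x ahead of the robot, y to its left, z up, the work surface at z = 0. Lengths are in m, angles in rad, forces in N, time in s.
With the tool pointing down it reaches from about 0.375 to 0.975 m from the base axis. Payload 3.8 kg.
Tool frame: the origin (TCP) lies at the very end of the fingers, on their centre line; the grasp point (between the pads) lies 19 mm behind it; z points along the fingers, y is the line along which they close (so a half turn about z gives the same grasp; the last joint's range is limited). The gripper opens to 85 mm and grips with 20 to 120 N. Pads are 22 mm wide; open, the fingers measure 114 mm over their backs; the gripper's body (76 mm by 85 mm) begins 54 mm behind the grasp point. The pads swing forward as they close: fully open they stand 13 mm farther back than shut.
Start: joints at [-1.361, 0.264, 1.604, -0, 1.274, -0.037], TCP at [0.165, -0.655, 0.231] pointing down, gripper open.
Joint ranges: [-2.63, 2.63], [-0.94, 2.18], [0.31, 2.57], [-1.31, 4.45], [0, 2.66], [-2.55, 2.55]. Speed limits (rad/s): [2.57, 2.57, 3.14, 3.14, 3.14, 3.14].

## Interface

Orientations are given as a 3x3 rotation matrix whose columns are the frame's x, y, z axes.
In Python, from rig import manip gives the robot as it stands. The module is installed in compiled form; this text tells all that it offers.
- The arm moves only by the tool move_arm, never from a script. Its argument "increments" is text: rows parted by semicolons, each of 7 numbers parted by spaces: the shift along the tool's x, y, z each as a share of 0.5 m, from -1 to 1, then the turn, a rotation vector about the tool's x, y, z each as a share of 2 pi rad, from -1 to 1, then the opening, from 0 (shut) to 1 (fully open). In form: x y z ax ay az hand; .... A call has 1 to 20 rows; each row is the pose to reach, as a shift and turn from the pose commanded when the call began, along the tool's axes at that moment, turning the shorter way round; what a row does not reach only later rows make up. A row lasts 1/8 s, in which the tool goes at most 62.5 mm and 10.7 degrees, less where a joint would pass 70% of its speed; a pose out of reach is approached as far as the arm can. A call with a number of a shift or a turn outside -1 to 1 is refused whole. A call with a gripper value outside its range is refused whole. The fingers move at their own pace and stop on an object; "squeeze" is the grip in N (left out, the last holds). Time passes only in rows, so rows that repeat a pose let the fingers close. It gives the time, the measured TCP pose, the force, the opening and the grip force at its end, in the units of the state.
- manip.get_obs(): the state, without advancing time (a new reading comes with each control period).
- manip.read_camera(name): name is "scene" or "side" or "wrist"; returns a dict with "image" (400x640x3 uint8, blue, green, red), "fx", "fy", "cx", "cy" (pixels), "eye" and "attitude" of the camera in the world; the wrist camera has in their place "tool_from_camera" (4x4, takes a point from camera to tool coordinates, whose origin is the TCP and whose axes are the flange's). Camera axes: x right, y up, looking along -z (the intrinsics and any distortion apply to the point x, -y, -z); pixel columns grow to the right and rows downward; lengths in m; the calibration is good to about 2 mm. A picture is of the moment at which its call begins: read the wrist's pose just before it. There is no depth.
- manip.sign_off(): hands the job in; it is judged then, once.
Trained networks look in the newest picture that a camera, given by its name, has taken for a name from the list of things; names that differ only in an ending like _2 or _b are one class to them, and where a whole thing is asked for, a point or a joint stands for the part that bears it (a point fixed in the world has none). Each returns a list of dicts, best first, with "confidence" (0 to 1); they miss things now and then, are a little off and sometimes report something else, mostly with a low value. They report only what shows in the picture. A call takes as long as a camera call.
- manip.cut_out(camera, query): "mask" (400x640 bool, what is visible of it) and "pixel" ([row, column] in pixels, amid what is visible of it).
The state is a dict: "time_s": time; "q": joint angles; "qvel": joint speeds; "tau": joint torques, N m; "ee_pos": TCP position; "tool_rot": TCP orientation; "contact_force": force on the tool from outside, world axes, zero at the start; "ft_torque": the same for the moment, N m; "grip_width": finger opening in m; "gripper_force": force on a finger pad.
Only numpy, scipy, OpenCV 4.12 (cv2) and the standard library are available. Lean on these libraries where they do the work, as an engineer would, in place of code of your own. Each camera call takes 0.05 s, during which the arm holds its last target. There are 200 camera calls.

## Working session

There is one attempt and no reset: what is moved stays moved. The work goes in short steps, Python scripts to look and compute and a tool call to move; the robot and the scene stay as the last step left them, time stands still between calls to the robot, and variables do not carry over. Pictures are saved under pics/ and viewed, at most 14 in all, crops included, and the job is handed in when it is done.

Besides the shell and the picture viewer there is one more tool, called after ">>>" as a command line: name --argument value ..., lists and objects as JSON in quotes. move_arm: Moves the arm, as the interface text tells. Shift numbers are shares of 0.5 m and turn numbers shares of 2 pi rad, none past 1 either way. Its arguments: {"type":"object","properties":{"increments":{"type":"string"},"squeeze":{"type":"number"}},"required":["increments"]}

```bash
mkdir -p pics
cat > h.py <<'E'
import numpy as np, cv2
from rig import manip
def ray(c,px):
    r,cl=px; d=np.array([(cl-c['cx'])/c['fx'],-(r-c['cy'])/c['fy'],-1.0])
    return np.array(c['eye']),np.array(c['attitude'])@d
def onz(c,px,z):
    e,d=ray(c,px); return e+d*(z-e[2])/d[2]
E
python3 - <<'E'
from h import *
for n in ("scene","side"):
    c=manip.read_camera(n); cv2.imwrite(f"pics/{n}0.png",c['image'])
    print(n,{k:v for k,v in c.items() if k!='image'})
    for q in ("offcut_1","board","tape_measure","screw_jar","pencil","bolt"):
        for d in manip.cut_out(n,q): 
            if d['confidence']>.2: print(q,round(d['confidence'],2),d['pixel'],d['mask'].sum(),onz(c,d['pixel'],0.012).round(3))
print(manip.read_camera("wrist")['tool_from_camera'])
o=manip.get_obs();print(o['time_s'],o['tool_rot'],o['ee_pos'])
E
```

```text
scene {'fx': 479.826642849764, 'fy': 479.826642849764, 'cx': 320.9505922009187, 'cy': 194.37700019464341, 'eye': array([-0.17573574,  0.98257665,  1.02037341]), 'attitude': array([[-0.82405506,  0.3536072 , -0.4426005 ],
       [-0.56641539, -0.52853354,  0.63231788],
       [-0.01033705,  0.77176049,  0.6358293 ]])}
offcut_1 0.75 [140.8, 389.2] 228 [ 0.492 -0.43   0.012]
offcut_1 0.58 [292.8, 229.9] 462 [0.494 0.453 0.012]
offcut_1 0.56 [171.8, 396.1] 473 [ 0.378 -0.269  0.012]
offcut_1 0.23 [191.5, 293.1] 4102 [0.612 0.019 0.012]
board 0.97 [189.5, 290.1] 4073 [0.627 0.016 0.012]
tape_measure 0.82 [148.2, 333.0] 291 [ 0.643 -0.269  0.012]
bolt 0.61 [227.4, 318.1] 36 [0.444 0.115 0.012]
side {'fx': 485.0761443869309, 'fy': 485.0761443869309, 'cx': 331.88415333456305, 'cy': 203.10628669736178, 'eye': array([ 0.23959218, -1.35552801,  1.1346884 ]), 'attitude': array([[ 0.97941641,  0.1118715 , -0.16801267],
       [-0.20128856,  0.60335965, -0.77164761],
       [ 0.01504669,  0.78958337,  0.6134588 ]])}
offcut_1 0.84 [276.3, 300.4] 678 [ 0.374 -0.294  0.012]
offcut_1 0.59 [304.2, 347.0] 299 [ 0.493 -0.432  0.012]
offcut_1 0.5 [183.5, 274.8] 261 [0.35  0.222 0.012]
offcut_1 0.49 [153.3, 306.1] 114 [0.508 0.422 0.012]
board 0.85 [211.2, 354.1] 3163 [ 0.618 -0.006  0.012]
tape_measure 0.83 [253.7, 375.5] 324 [ 0.635 -0.239  0.012]
screw_jar 0.75 [166.0, 352.4] 270 [0.683 0.289 0.012]
pencil 0.4 [217.2, 307.0] 88 [ 0.441 -0.009  0.012]
[[ 7.55434253e-04  9.54496036e-01  2.98222645e-01  7.63359277e-02]
 [ 9.99999442e-01 -9.41241762e-04  4.79432739e-04 -7.56177830e-04]
 [ 7.38316257e-04  2.98222117e-01 -9.54496215e-01 -1.43327532e-01]
 [ 0.00000000e+00  0.00000000e+00  0.00000000e+00  1.00000000e+00]]
0.75 [[ 9.69684739e-01  2.44359381e-01  2.05949431e-05]
 [ 2.44359381e-01 -9.69684729e-01 -1.39967147e-04]
 [-1.42316836e-05  1.40756574e-04 -9.99999990e-01]] [ 0.16492022 -0.65457293  0.23135032]
```

View pics/scene0.png

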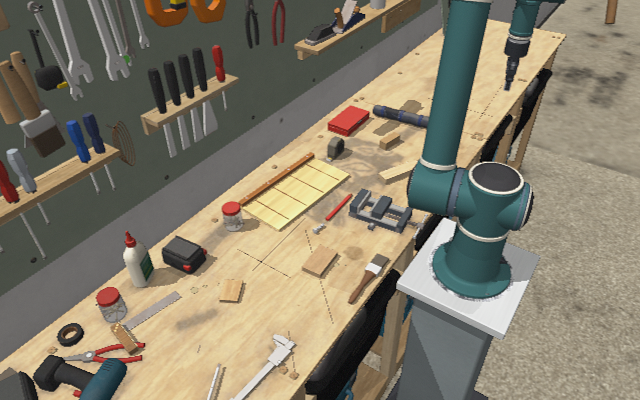

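View pics/side0.png

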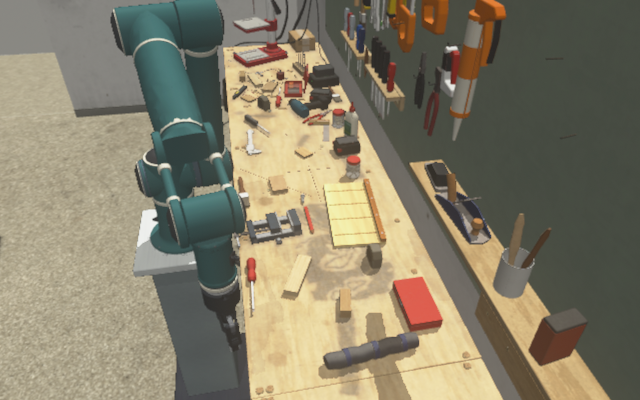

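The tape measure is at the −y end of the board and the jar at +y. The offcuts are the 85 stick near (0.49,-0.43), the 160 near (0.375,-0.28), the 100 near (0.35,0.22) and the 70 near (0.50,0.44). In the scene view the board is around pixel (row 190, col 290), and the vice, bolt and pencil are in front of it. I'll start with the 160, which is nearest.

```bash
cat >> h.py <<'E'
def wcam():
    o=manip.get_obs(); c=manip.read_camera("wrist"); T=np.array(c['tool_from_camera']); R=np.array(o['tool_rot'])
    c['eye']=np.array(o['ee_pos'])+R@T[:3,3]; c['attitude']=R@T[:3,:3]; return c
def rect(c,mask,z):
    "min-area rectangle of a mask laid on plane z: centre, sides, heading of long side (deg), corners"
    k=max(cv2.findContours(mask.astype(np.uint8),cv2.RETR_EXTERNAL,cv2.CHAIN_APPROX_NONE)[0],key=cv2.contourArea)[:,0]
    p=np.array([onz(c,(v,u),z)[:2] for u,v in k],np.float32)
    (x,y),(w,h),a=cv2.minAreaRect(p*1000)
    if w<h: a+=90; w,h=h,w
    return np.round([x,y,w,h,(a+90)%180-90],1)
def rows(*way):
    "waypoints (x,y,z,yaw) -> shares in present tool axes, yaw = heading of tool x"
    o=manip.get_obs(); R=np.array(o['tool_rot']); p=np.array(o['ee_pos'])
    for x,y,z,t in way:
        W=np.array([[np.cos(t),np.sin(t),0],[np.sin(t),-np.cos(t),0],[0,0,-1]])
        s=R.T@(np.array([x,y,z])-p)/.5; r=cv2.Rodrigues(R.T@W)[0].ravel()/(2*np.pi)
        print(' '.join(f'{v:.4f}' for v in [*s,*r]),'| mm',round(np.linalg.norm(s)*500),'deg',round(np.linalg.norm(r)*360,1))
E
python3 - <<'E'
from h import *
for n in ("scene","side"):
    c=manip.read_camera(n)
    for q,z in (("offcut_1",.02),("board",.012),("pencil",.004),("bolt",.008)):
        for d in manip.cut_out(n,q):
            if d['confidence']>.35: print(n,q,rect(c,d['mask'],z))
w=manip.read_camera("wrist");print(w.keys(),w['fx'],w['cx'],w['cy'])
rows((.375,-.285,.25,0.25),(.60,-.02,.33,0))
E
```

```text
scene offcut_1 [ 368.5 -268.   169.4   64.7   66.9]
scene offcut_1 [491.9 450.4  73.5  49.4 -56. ]
scene offcut_1 [359.8 231.  110.7  68.  -88.2]
scene offcut_1 [ 489.4 -419.9  127.3   64.1   83.5]
scene board [618.6  -2.9 386.4 206.1  85.3]
scene bolt [447.4 112.7  44.6  13.8  84.7]
side offcut_1 [ 485.2 -431.2  107.4   39.1   77.8]
side offcut_1 [358.1 205.2 118.8  59.7 -85.1]
side offcut_1 [ 365.6 -292.1  174.5   49.4   62.9]
side offcut_1 [493.2 420.2  81.4  61.1 -57.5]
side board [612.8   1.  389.9 188.3  84.9]
side pencil [444.5 -13.7 139.   15.8 -89.3]
side bolt [ 366.3 -279.9  172.1   49.5   65.5]
dict_keys(['image', 'fx', 'fy', 'cx', 'cy', 'tool_from_camera']) 280.6140748074937 321.25771652617715 196.66053317138224
0.5880 -0.6140 -0.0375 -0.0000 0.0000 -0.0005 | mm 426 deg 0.2
1.1539 -1.0180 -0.1975 -0.0000 0.0000 0.0393 | mm 776 deg 14.1
```

Run:
```python
from h import *
rows((.50,0,.33,-.09))
```

```text
0.9697 -1.1057 -0.1975 -0.0000 0.0000 0.0536 | mm 742 deg 19.3
```

>>> move_arm --increments "0.97 -1 -0.2 0 0 0.054 1;0.97 -1 -0.2 0 0 0.054 1;0.97 -1 -0.2 0 0 0.054 1;0.97 -1 -0.2 0 0 0.054 1;0.97 -1 -0.2 0 0 0.054 1;0.97 -1 -0.2 0 0 0.054 1;0.97 -1 -0.2 0 0 0.054 1;0.97 -1 -0.2 0 0 0.054 1;0.97 -1 -0.2 0 0 0.054 1;0.97 -1 -0.2 0 0 0.054 1;0.97 -1 -0.2 0 0 0.054 1;0.97 -1 -0.2 0 0 0.054 1;0.97 -1 -0.2 0 0 0.054 1;0.97 -1 -0.2 0 0 0.054 1;0.97 -1 -0.2 0 0 0.054 1;0.97 -1 -0.2 0 0 0.054 1"

```text
time_s: 3.3
ee_pos: [0.5126, -0.0524, 0.3312]
tool_rot: [[0.996, -0.094, -0.0], [-0.094, -0.996, -0.0], [-0.0, 0.0, -1.0]]
contact_force: [0.4, 0.3, 0.6]
grip_width: 0.0856
gripper_force: 0.0
```

Run:
```python
from h import *
o=manip.get_obs();print(o['time_s'],o['ee_pos'],abs(o['qvel']).max())
c=wcam(); cv2.imwrite("pics/w1.png",c['image'])
for q,z in (("offcut_1",.018),("board",.012),("pencil",.004),("bolt",.008),("tape_measure",.06),("screw_jar",.07)):
    for d in manip.cut_out("wrist",q):
        if d['confidence']>.3: print(q,d['confidence'],d['pixel'],rect(c,d['mask'],z))
```

```text
3.3 [ 0.51257979 -0.05235133  0.33118133] 0.00891960935416753
offcut_1 0.86 [228.4, 460.1] [ 369.2 -282.8  169.3   50.2   64.1]
offcut_1 0.77 [249.6, 181.2] [366.4 217.3 108.8  65.5 -86.3]
offcut_1 0.64 [186.5, 38.9] [502.7 427.9  78.4  52.8 -60.9]
offcut_1 0.56 [154.5, 551.0] [ 487.4 -428.9  108.8   33.2   78.5]
board 0.56 [90.8, 285.6] [ 6.147e+02 -2.000e-01  3.703e+02  1.835e+02  8.500e+01]
pencil 0.9 [193.2, 305.0] [447.2 -13.6 150.5  13.7 -89.4]
bolt 0.71 [203.3, 232.0] [444.  109.3  42.6  14.8  84.6]
tape_measure 0.89 [71.8, 456.3] [ 621.1 -239.7   97.4   37.3  -87.6]
screw_jar 0.89 [66.6, 98.3] [668.8 225.7 100.5  55.9  77.1]
```

View pics/w1.png

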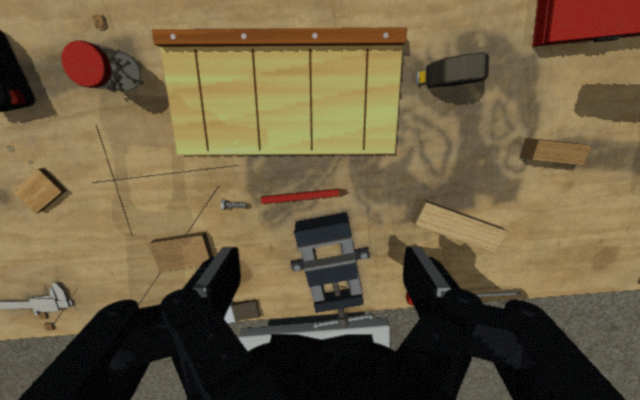

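Run:
```python
from h import *
c=wcam(); g=c['image'].astype(float).sum(2)
M=[]
for a,b in ((197,207),(254,259),(310,311),(366,364)):
    pts=[]
    for r in range(60,147,2):
        u=a+(b-a)*(r-50)/100; w=np.arange(int(u)-6,int(u)+7); v=g[r,w]; v=np.clip(np.median(v)-60-v,0,None)
        if v.sum()>20: pts.append(onz(c,(r,(v*w).sum()/v.sum()),.012)[:2])
    p=np.array(pts); vx,vy,x0,y0=cv2.fitLine((p*1000).astype(np.float32),cv2.DIST_HUBER,0,.1,.1).ravel()
    print(len(p),np.degrees(np.arctan2(vy,vx)) ,x0,y0); M.append((vx,vy,x0,y0))
m=np.array(M); t=np.arctan(np.median(m[:,1]/m[:,0])); print('yaw',t)
ey=np.array([-np.sin(t),np.cos(t)]); ex=np.array([np.cos(t),np.sin(t)])
print('line y offs',m[:,2:]@ey)
for px in ((155,177),(154,396)): print('front',1000*onz(c,px,.012)[:2]@ex)
# fence inner top edge (bottom of the fence in the picture, z .028 / .012)
for u in (230,290,340): 
    col=g[30:70,u]; print(u,col.astype(int).tolist())
k=g[140:170,290];print(k.astype(int).tolist())
rows((.372,-.2835,.2,np.radians(64)),(.372,-.2835,.006,np.radians(64)))
```

```text
44 -5.0451994 630.7548 125.547905
44 -5.0219545 599.58484 42.78993
44 -5.0427594 598.1536 -42.654552
44 -5.0346766 599.52014 -128.25574
yaw -0.08794222
line y offs [180.46124   95.28545   10.045463 -75.1049  ]
front 519.9749031457953
front 520.2248222258143
230 [224, 220, 215, 195, 202, 185, 204, 199, 198, 221, 217, 225, 221, 183, 112, 88, 153, 218, 248, 258, 284, 365, 414, 420, 406, 412, 412, 410, 417, 422, 430, 424, 419, 424, 426, 418, 422, 433, 416, 425]
290 [210, 217, 205, 200, 203, 217, 208, 209, 226, 222, 235, 230, 216, 163, 107, 100, 161, 221, 251, 250, 292, 365, 412, 400, 408, 411, 423, 419, 424, 415, 424, 425, 436, 432, 423, 421, 421, 419, 404, 398]
340 [227, 210, 211, 215, 219, 218, 217, 229, 214, 230, 243, 242, 223, 150, 82, 112, 204, 239, 238, 236, 250, 276, 371, 417, 411, 411, 409, 419, 420, 408, 404, 402, 410, 408, 408, 406, 408, 403, 397, 400]
[446, 456, 456, 457, 434, 431, 431, 433, 441, 438, 457, 455, 443, 410, 281, 182, 186, 247, 264, 269, 280, 260, 262, 261, 258, 267, 264, 255, 257, 246]
-0.2380 0.4886 0.2626 0.0000 -0.0000 -0.1925 | mm 302 deg 69.3
-0.2381 0.4886 0.6506 0.0000 -0.0000 -0.1925 | mm 424 deg 69.3
```

>>> move_arm --increments "-0.24 0.49 0.26 0 0 -0.193 1;-0.24 0.49 0.26 0 0 -0.193 1;-0.24 0.49 0.26 0 0 -0.193 1;-0.24 0.49 0.26 0 0 -0.193 1;-0.24 0.49 0.26 0 0 -0.193 1;-0.24 0.49 0.26 0 0 -0.193 1;-0.24 0.49 0.26 0 0 -0.193 1;-0.24 0.49 0.26 0 0 -0.193 1;-0.24 0.49 0.26 0 0 -0.193 1;-0.24 0.49 0.26 0 0 -0.193 1"

```text
time_s: 4.95
ee_pos: [0.3713, -0.2839, 0.2015]
tool_rot: [[0.436, 0.9, 0.0], [0.9, -0.436, -0.0], [-0.0, 0.0, -1.0]]
contact_force: [-0.3, -0.5, -0.7]
grip_width: 0.0856
gripper_force: 0.0
```

```bash
cat >> h.py <<'E'
from scipy.optimize import least_squares
def fit(c,mask,L,W,T,x0):
    "fit pose (x,y,yaw) of a box lying at z=0 so that its projected hull matches the mask's min-area rect / contour"
    k=max(cv2.findContours(mask.astype(np.uint8),cv2.RETR_EXTERNAL,cv2.CHAIN_APPROX_NONE)[0],key=cv2.contourArea)
    k=cv2.convexHull(k)[:,0].astype(float)
    kc=max(cv2.findContours(mask.astype(np.uint8),cv2.RETR_EXTERNAL,cv2.CHAIN_APPROX_NONE)[0],key=cv2.contourArea)[:,0]
    b=np.array([(i*L/2,j*W/2,z) for i in(-1,1) for j in(-1,1) for z in(0,T)])
    def res(v):
        a=v[2]; P=b@np.array([[np.cos(a),np.sin(a),0],[-np.sin(a),np.cos(a),0],[0,0,1]])+[v[0],v[1],0]
        q=(P-c['eye'])@c['attitude']; uv=np.c_[c['cx']-c['fx']*q[:,0]/q[:,2],c['cy']+c['fy']*q[:,1]/q[:,2]].astype(np.float32)
        h=cv2.convexHull(uv)
        return [cv2.pointPolygonTest(h,(float(x),float(y)),True) for x,y in kc[::2]]
    s=least_squares(res,x0,loss='soft_l1',x_scale=[.01,.01,.1],diff_step=1e-4); return s.x.round(4),round(float(np.mean(np.abs(res(s.x)))),2)
E
python3 - <<'E'
from h import *
c=wcam(); cv2.imwrite("pics/w2.png",c['image']);o=manip.get_obs();print(o['ee_pos'])
for d in manip.cut_out("wrist","offcut_1"):
    r=rect(c,d['mask'],.022); print(d['confidence'],d['pixel'],r)
    if np.hypot(r[0]-370,r[1]+283)<30:
        f,e=fit(c,d['mask'],.16,.045,.022,[r[0]/1e3,r[1]/1e3,np.radians(r[4])]);print(f,e)
        rows((f[0],f[1],.005,f[2]))
E
```

```text
[ 0.37127771 -0.28386937  0.2015283 ]
0.89 [172.0, 320.7] [ 367.4 -283.7  159.9   46.    65.2]
[ 0.3675 -0.284   1.1315] 0.69
-0.0034 -0.0067 0.3929 0.0001 0.0000 -0.0018 | mm 196 deg 0.7
0.74 [238.6, 453.9] [ 487.4 -427.4  103.1   43.4   79.5]
```

View pics/w2.png

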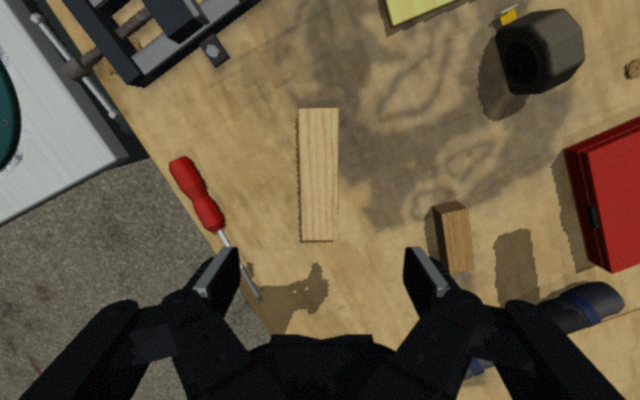

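>>> move_arm --increments "-0.003 -0.007 0.2 0 0 -0.002 1;-0.003 -0.007 0.34 0 0 -0.002 0.9;-0.003 -0.007 0.34 0 0 -0.002 0.9;-0.003 -0.007 0.37 0 0 -0.002 0.9;-0.003 -0.007 0.39 0 0 -0.002 0.9;-0.003 -0.007 0.397 0 0 -0.002 0.9;-0.003 -0.007 0.397 0 0 -0.002 0.9;-0.003 -0.007 0.397 0 0 -0.002 0.3;-0.003 -0.007 0.397 0 0 -0.002 0.3;-0.003 -0.007 0.397 0 0 -0.002 0.3;-0.003 -0.007 0.397 0 0 -0.002 0.3;-0.003 -0.007 0.397 0 0 -0.002 0.3;-0.003 -0.007 0.397 0 0 -0.002 0.3" --squeeze 50

```text
time_s: 6.68
ee_pos: [0.368, -0.2846, 0.0039]
tool_rot: [[0.424, 0.906, 0.002], [0.906, -0.424, -0.001], [-0.001, 0.002, -1.0]]
contact_force: [-0.9, 0.7, 5.8]
grip_width: 0.0441
gripper_force: 52.7
```

```bash
cat >> h.py <<'E'
YAW=-.088; EX=np.array([np.cos(YAW),np.sin(YAW)]); EY=np.array([-EX[1],EX[0]])
def bw(x,y): return EX*(.610+x)+EY*(.0527+y)
E
python3 - <<'E'
from h import *
o=manip.get_obs();print(o['ee_pos'])
p=o['ee_pos'];x,y=bw(-.015,.1275);print(x,y)
rows((p[0],p[1],.15,1.13),(x,y,.15,YAW),(x,y,.02,YAW))
E
```

```text
[ 0.36801503 -0.28464383  0.00390401]
0.6085347874086012 0.12721026889983542
-0.0002 0.0006 -0.2922 0.0003 0.0001 0.0004 | mm 146 deg 0.2
0.9498 0.0868 -0.2925 0.0003 -0.0001 0.1943 | mm 499 deg 69.9
0.9500 0.0862 -0.0325 0.0003 -0.0001 0.1943 | mm 477 deg 69.9
```

>>> move_arm --increments "0 0 -0.12 0 0 0 0.3;0 0 -0.24 0 0 0 0.3;0 0 -0.29 0 0 0 0.3;0.1 0.01 -0.29 0 0 0.02 0.3;0.95 0.087 -0.29 0 0 0.194 0.3;0.95 0.087 -0.29 0 0 0.194 0.3;0.95 0.087 -0.29 0 0 0.194 0.3;0.95 0.087 -0.29 0 0 0.194 0.3;0.95 0.087 -0.29 0 0 0.194 0.3;0.95 0.087 -0.29 0 0 0.194 0.3;0.95 0.087 -0.29 0 0 0.194 0.3;0.95 0.087 -0.29 0 0 0.194 0.3;0.95 0.087 -0.29 0 0 0.194 0.3;0.95 0.087 -0.29 0 0 0.194 0.3;0.95 0.087 -0.29 0 0 0.194 0.3;0.95 0.087 -0.29 0 0 0.194 0.3"

```text
time_s: 8.68
ee_pos: [0.6076, 0.1267, 0.1478]
tool_rot: [[0.996, -0.087, -0.0], [-0.087, -0.996, -0.0], [-0.0, 0.0, -1.0]]
contact_force: [-0.8, 0.4, -0.6]
grip_width: 0.044
gripper_force: 51.9
```

Run:
```python
from h import *
c=wcam(); cv2.imwrite("pics/w3.png",c['image']);o=manip.get_obs();print(o['time_s'],o['ee_pos'],o['grip_width'])
x,y=bw(-.015,.1275)
rows((x,y,.05,YAW),(x,y,.017,YAW))
```

```text
8.725 [0.60774563 0.12686108 0.14794059] 0.043720392450547416
0.0015 -0.0008 0.1959 0.0000 -0.0000 0.0001 | mm 98 deg 0.0
0.0015 -0.0008 0.2619 0.0000 -0.0000 0.0001 | mm 131 deg 0.0
```

View pics/w3.png

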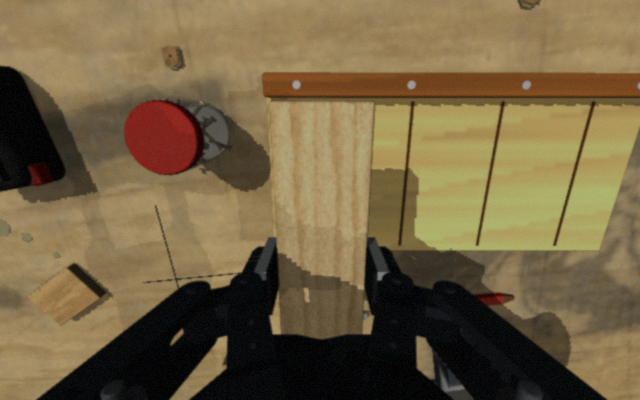

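>>> move_arm --increments "0.001 -0.001 0.12 0 0 0 0.3;0.001 -0.001 0.21 0 0 0 0.3;0.001 -0.001 0.24 0 0 0 0.3;0.001 -0.001 0.255 0 0 0 0.3;0.001 -0.001 0.262 0 0 0 0.3;0.001 -0.001 0.263 0 0 0 0.3;0.001 -0.001 0.263 0 0 0 0.65;0.001 -0.001 0.263 0 0 0 0.65;0.001 -0.001 0.263 0 0 0 0.65;0.001 -0.001 0.2 0 0 0 0.65;0.001 -0.001 0.1 0 0 0 0.65;0.001 -0.001 -0.1 0 0 0 1;0.001 -0.001 -0.16 0 0 0 1;0.001 -0.001 -0.16 0 0 0 1;0.001 -0.001 -0.16 0 0 0 1"

```text
time_s: 10.6
ee_pos: [0.6088, 0.1283, 0.2285]
tool_rot: [[0.996, -0.086, 0.001], [-0.086, -0.996, 0.0], [0.001, -0.0, -1.0]]
contact_force: [-0.7, 0.7, -0.4]
grip_width: 0.0854
gripper_force: 0.0
```

```bash
cat >> h.py <<'E'
def wb(p): v=np.array(p[:2]); return (v@EX-.610)*1e3,(v@EY-.0527)*1e3
E
python3 - <<'E'
from h import *
c=wcam(); cv2.imwrite("pics/w4.png",c['image']);o=manip.get_obs();print(o['time_s'],o['ee_pos'],o['grip_width'])
c2=dict(c); c2['eye']=c['eye']-[0,0,.012]
for d in manip.cut_out("wrist","offcut_1"):
    r=rect(c,d['mask'],.02); print(d['confidence'],d['pixel'],r)
    if r[0]>550:
        f,e=fit(c2,d['mask'],.16,.045,.022,[r[0]/1e3,r[1]/1e3,np.radians(r[4])]);print(f,e,wb(f))
rows((.36,.217,.20,np.radians(-87)),(.36,.217,.20,np.radians(93)))
E
```

```text
10.65 [0.60772376 0.12811266 0.22658415] 0.08535948674998178
0.92 [322.4, 271.5] [372.6 219.2 102.   67.8 -86.1]
0.86 [168.9, 321.3] [606.4 128.9 166.6  48.5  -4.8]
[ 0.6091  0.1289 -0.0937] 0.48 (np.float64(-14.58547899351148), np.float64(129.23286721924063))
0.85 [257.1, 116.1] [506.1 430.2  76.5  49.8 -61.5]
-0.5077 -0.1348 0.0527 0.0005 0.0004 0.2279 | mm 264 deg 82.1
-0.5077 -0.1348 0.0527 -0.0004 0.0005 -0.2721 | mm 264 deg 97.9
```

View pics/w4.png

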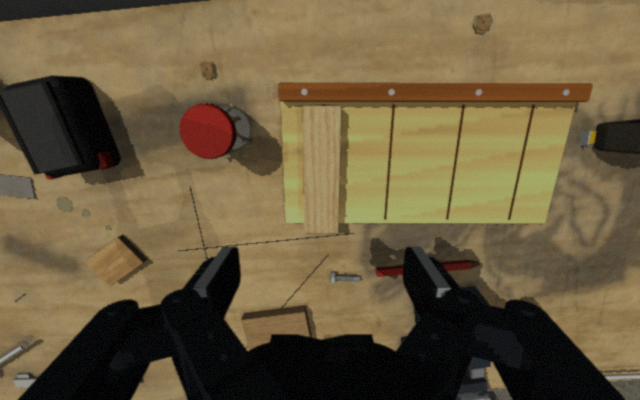

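>>> move_arm --increments "-0.508 -0.135 0.05 0 0 -0.272 1;-0.508 -0.135 0.05 0 0 -0.272 1;-0.508 -0.135 0.05 0 0 -0.272 1;-0.508 -0.135 0.05 0 0 -0.272 1;-0.508 -0.135 0.05 0 0 -0.272 1;-0.508 -0.135 0.05 0 0 -0.272 1;-0.508 -0.135 0.05 0 0 -0.272 1;-0.508 -0.135 0.05 0 0 -0.272 1;-0.508 -0.135 0.05 0 0 -0.272 1;-0.508 -0.135 0.05 0 0 -0.272 1;-0.508 -0.135 0.05 0 0 -0.272 1;-0.508 -0.135 0.05 0 0 -0.272 1;-0.508 -0.135 0.05 0 0 -0.272 1"

```text
time_s: 12.32
ee_pos: [0.3613, 0.2173, 0.2027]
tool_rot: [[-0.051, 0.999, -0.0], [0.999, 0.051, -0.0], [-0.0, -0.0, -1.0]]
contact_force: [1.0, -0.2, 0.1]
grip_width: 0.0853
gripper_force: 0.0
```

```bash
cat >> h.py <<'E'
def near(x,y,L,W,T,hd,dz):
    "re-measure the offcut near x,y with the wrist camera; print descent; hd = heading of the tool wanted, deg"
    c=wcam(); o=manip.get_obs(); print(o['time_s'],o['ee_pos'])
    for d in manip.cut_out("wrist","offcut_1"):
        r=rect(c,d['mask'],T); print(d['confidence'],d['pixel'],r)
        if np.hypot(r[0]/1e3-x,r[1]/1e3-y)<.04:
            a=r[4]; a+=180*round((hd-a)/180)
            f,e=fit(c,d['mask'],L,W,T,[r[0]/1e3,r[1]/1e3,np.radians(a)]); print(f,e); rows((f[0],f[1],dz,f[2]))
    return c
E
python3 - <<'E'
from h import *
near(.36,.217,.1,.06,.018,93,.001)
E
```

```text
12.375 [0.36132614 0.21735444 0.20276183]
0.75 [4.6, 461.1] [498.3 401.2  28.1  10.5   3. ]
0.74 [169.9, 324.3] [363.1 222.1 100.2  60.4 -86.2]
[0.3631 0.2212 1.6368] 0.6
0.0075 0.0038 0.4037 0.0000 -0.0000 -0.0023 | mm 202 deg 0.8
0.61 [256.8, 512.0] [616.6 126.  181.4  57.4  -5.2]
```

>>> move_arm --increments "0.008 0.004 0.12 0 0 -0.002 1;0.008 0.004 0.24 0 0 -0.002 1;0.008 0.004 0.34 0 0 -0.002 1;0.008 0.004 0.37 0 0 -0.002 1;0.008 0.004 0.39 0 0 -0.002 1;0.008 0.004 0.4 0 0 -0.002 1;0.008 0.004 0.403 0 0 -0.002 1;0.008 0.004 0.403 0 0 -0.002 0.5;0.008 0.004 0.403 0 0 -0.002 0.5;0.008 0.004 0.403 0 0 -0.002 0.5;0.008 0.004 0.403 0 0 -0.002 0.5;0.008 0.004 0.403 0 0 -0.002 0.5" --squeeze 50

```text
time_s: 13.92
ee_pos: [0.3641, 0.222, 0.0025]
tool_rot: [[-0.065, 0.998, 0.002], [0.998, 0.065, 0.001], [0.001, 0.002, -1.0]]
contact_force: [-0.7, 0.1, 6.2]
grip_width: 0.0588
gripper_force: 54.2
```

Run:
```python
from h import *
o=manip.get_obs();p=o['ee_pos'];print(p)
x,y=bw(.0155,.0425);print(x,y)
rows((p[0],p[1],.14,1.637),(x,y,.14,YAW))
```

```text
[0.36410101 0.2220039  0.00250636]
0.6314464180494714 0.03985863937080868
0.0002 0.0005 -0.2750 0.0003 -0.0001 -0.0003 | mm 137 deg 0.1
-0.3978 0.5106 -0.2744 0.0001 -0.0004 0.2743 | mm 352 deg 98.7
```

>>> move_arm --increments "0 0 -0.1 0 0 0 0.5;0 0 -0.22 0 0 0 0.5;0 0 -0.275 0 0 0 0.5;-0.05 0.06 -0.275 0 0 0.03 0.5;-0.398 0.511 -0.275 0 0 0.274 0.5;-0.398 0.511 -0.275 0 0 0.274 0.5;-0.398 0.511 -0.275 0 0 0.274 0.5;-0.398 0.511 -0.275 0 0 0.274 0.5;-0.398 0.511 -0.275 0 0 0.274 0.5;-0.398 0.511 -0.275 0 0 0.274 0.5;-0.398 0.511 -0.275 0 0 0.274 0.5;-0.398 0.511 -0.275 0 0 0.274 0.5;-0.398 0.511 -0.275 0 0 0.274 0.5;-0.398 0.511 -0.275 0 0 0.274 0.5;-0.398 0.511 -0.275 0 0 0.274 0.5;-0.398 0.511 -0.275 0 0 0.274 0.5"

```text
time_s: 15.92
ee_pos: [0.6309, 0.0394, 0.1388]
tool_rot: [[0.996, -0.085, 0.0], [-0.085, -0.996, 0.0], [0.0, -0.0, -1.0]]
contact_force: [-0.1, 0.5, -0.8]
grip_width: 0.0587
gripper_force: 54.5
```

Run:
```python
from h import *
o=manip.get_obs();print(o['ee_pos'],o['grip_width'])
x,y=bw(.0155,.0425);rows((x,y,.0145,YAW))
```

```text
[0.63088291 0.03941334 0.13883394] 0.058690050645181235
0.0010 -0.0010 0.2487 -0.0000 -0.0000 0.0004 | mm 124 deg 0.2
```

>>> move_arm --increments "0.001 -0.001 0.12 0 0 0 0.5;0.001 -0.001 0.2 0 0 0 0.5;0.001 -0.001 0.23 0 0 0 0.5;0.001 -0.001 0.243 0 0 0 0.5;0.001 -0.001 0.248 0 0 0 0.5;0.001 -0.001 0.248 0 0 0 0.5;0.001 -0.001 0.248 0 0 0 0.82;0.001 -0.001 0.248 0 0 0 0.82;0.001 -0.001 0.248 0 0 0 0.82;0.001 -0.001 0.19 0 0 0 0.82;0.001 -0.001 0.09 0 0 0 0.82;0.001 -0.001 -0.1 0 0 0 1;0.001 -0.001 -0.16 0 0 0 1;0.001 -0.001 -0.16 0 0 0 1;0.001 -0.001 -0.16 0 0 0 1"

```text
time_s: 17.8
ee_pos: [0.6313, 0.0398, 0.2189]
tool_rot: [[0.996, -0.086, 0.0], [-0.086, -0.996, 0.0], [0.0, -0.0, -1.0]]
contact_force: [0.2, 0.2, -1.0]
grip_width: 0.0854
gripper_force: 0.0
```

```bash
cat >> h.py <<'E'
def placed(dims,save=None):
    c=wcam(); o=manip.get_obs(); print(o['time_s'],o['ee_pos'])
    if save: cv2.imwrite(save,c['image'])
    c2=dict(c); c2['eye']=c['eye']-[0,0,.012]
    for d in manip.cut_out("wrist","offcut_1"):
        r=rect(c,d['mask'],.028); X,Y=wb(r[:2]/1e3)
        print(round(d['confidence'],2),d['pixel'],r,np.round([X,Y]))
        if abs(X)<80 and abs(Y)<170:
            L,W,T=dims[int(np.argmin([abs(Y-k[0]) for k in dims]))][1:]
            f,e=fit(c2,d['mask'],L,W,T,[r[0]/1e3,r[1]/1e3,YAW]);print('  ',L,np.round(wb(f),1),'gap',round(70-L*500-wb(f)[0],1),'dyaw',round(f[2]-YAW,3),e)
DIMS=[(127.5,.16,.045,.022),(42.5,.1,.06,.018),(-42.5,.085,.032,.032),(-127.5,.07,.05,.012)]
E
python3 - <<'E'
from h import *
placed(DIMS)
rows((.503,.428,.20,np.radians(-61)),(.503,.428,.20,np.radians(119)))
E
```

```text
17.85 [0.63036106 0.03981446 0.21721059]
0.87 [279.7, 56.6] [512.  417.4  76.3  47.3 -60. ] [-137.  408.]
0.73 [191.5, 253.1] [608.  128.7 164.7  51.3  -5.3] [-16. 129.]
   0.16 [-14.8 129.6] gap 4.8 dyaw -0.004 0.61
0.63 [245.2, 637.0] [ 505.5 -361.4   37.    11.3   13.7] [ -75. -368.]
-0.3197 -0.7517 0.0336 0.0004 0.0006 0.1557 | mm 409 deg 56.1
-0.3197 -0.7517 0.0336 -0.0007 0.0004 -0.3443 | mm 409 deg 123.9
```

>>> move_arm --increments "-0.32 -0.752 0.03 0 0 -0.344 1;-0.32 -0.752 0.03 0 0 -0.344 1;-0.32 -0.752 0.03 0 0 -0.344 1;-0.32 -0.752 0.03 0 0 -0.344 1;-0.32 -0.752 0.03 0 0 -0.344 1;-0.32 -0.752 0.03 0 0 -0.344 1;-0.32 -0.752 0.03 0 0 -0.344 1;-0.32 -0.752 0.03 0 0 -0.344 1;-0.32 -0.752 0.03 0 0 -0.344 1;-0.32 -0.752 0.03 0 0 -0.344 1;-0.32 -0.752 0.03 0 0 -0.344 1;-0.32 -0.752 0.03 0 0 -0.344 1;-0.32 -0.752 0.03 0 0 -0.344 1;-0.32 -0.752 0.03 0 0 -0.344 1;-0.32 -0.752 0.03 0 0 -0.344 1;-0.32 -0.752 0.03 0 0 -0.344 1"

```text
time_s: 19.9
ee_pos: [0.5044, 0.4282, 0.2037]
tool_rot: [[-0.483, 0.876, -0.0], [0.876, 0.483, -0.0], [-0.0, -0.0, -1.0]]
contact_force: [-0.9, -0.1, -0.1]
grip_width: 0.0853
gripper_force: 0.0
```

Run:
```python
from h import *
c=near(.503,.428,.07,.05,.012,119,0.0)
```

```text
19.95 [0.50443652 0.42820575 0.20383168]
0.69 [160.3, 323.7] [499.9 441.9  71.4  50.2 -59.7]
[0.5002 0.4413 2.0948] 0.58
0.0269 0.0051 0.4078 0.0000 -0.0000 -0.0032 | mm 204 deg 1.1
0.49 [344.8, 250.8] [538.2 149.2  18.4  13.5  77.6]
```

>>> move_arm --increments "0.027 0.005 0.12 0 0 -0.003 1;0.027 0.005 0.24 0 0 -0.003 1;0.027 0.005 0.34 0 0 -0.003 1;0.027 0.005 0.37 0 0 -0.003 0.8;0.027 0.005 0.39 0 0 -0.003 0.8;0.027 0.005 0.4 0 0 -0.003 0.8;0.027 0.005 0.408 0 0 -0.003 0.8;0.027 0.005 0.41 0 0 -0.003 0.8;0.027 0.005 0.41 0 0 -0.003 0.4;0.027 0.005 0.41 0 0 -0.003 0.4;0.027 0.005 0.41 0 0 -0.003 0.4;0.027 0.005 0.41 0 0 -0.003 0.4;0.027 0.005 0.41 0 0 -0.003 0.4" --squeeze 50

```text
time_s: 21.62
ee_pos: [0.5008, 0.4418, -0.0001]
tool_rot: [[-0.5, 0.866, 0.001], [0.866, 0.5, 0.001], [0.0, 0.002, -1.0]]
contact_force: [1.1, -0.3, 5.2]
grip_width: 0.0487
gripper_force: 53.3
```

Run:
```python
from h import *
o=manip.get_obs();p=o['ee_pos'];print(p)
x,y=bw(.0305,-.1275);print(x,y)
rows((p[0],p[1],.16,2.095),(x,y,.16,YAW+np.pi))
```

```text
[ 5.00785874e-01  4.41840333e-01 -1.37472609e-04]
0.6314476764192671 -0.13080184228331215
0.0001 0.0006 -0.3203 0.0003 -0.0000 -0.0001 | mm 160 deg 0.1
-1.1225 -0.3454 -0.3212 0.0003 0.0001 -0.1527 | mm 609 deg 55.0
```

>>> move_arm --increments "0 0 -0.1 0 0 0 0.4;0 0 -0.22 0 0 0 0.4;0 0 -0.32 0 0 0 0.4;-0.1 -0.03 -0.32 0 0 -0.01 0.4;-1 -0.31 -0.32 0 0 -0.153 0.4;-1 -0.31 -0.32 0 0 -0.153 0.4;-1 -0.31 -0.32 0 0 -0.153 0.4;-1 -0.31 -0.32 0 0 -0.153 0.4;-1 -0.31 -0.32 0 0 -0.153 0.4;-1 -0.31 -0.32 0 0 -0.153 0.4;-1 -0.31 -0.32 0 0 -0.153 0.4;-1 -0.31 -0.32 0 0 -0.153 0.4;-1 -0.31 -0.32 0 0 -0.153 0.4;-1 -0.31 -0.32 0 0 -0.153 0.4;-1 -0.31 -0.32 0 0 -0.153 0.4;-1 -0.31 -0.32 0 0 -0.153 0.4;-1 -0.31 -0.32 0 0 -0.153 0.4"

```text
time_s: 23.75
ee_pos: [0.6156, -0.0683, 0.1589]
tool_rot: [[-0.996, 0.085, 0.0], [0.085, 0.996, 0.0], [-0.0, 0.0, -1.0]]
contact_force: [-0.8, -0.5, -0.5]
grip_width: 0.0486
gripper_force: 52.7
```

Run:
```python
from h import *
o=manip.get_obs();print(o['ee_pos'],o['grip_width'])
x,y=bw(.0305,-.1275);rows((x,y,.10,YAW+np.pi),(x,y,.0115,YAW+np.pi))
```

```text
[ 0.61562411 -0.06834437  0.15886831] 0.04864944415314191
-0.0421 -0.1218 0.1177 0.0000 0.0000 0.0005 | mm 87 deg 0.2
-0.0421 -0.1218 0.2947 0.0000 0.0000 0.0005 | mm 161 deg 0.2
```

>>> move_arm --increments "-0.042 -0.122 0.06 0 0 0 0.4;-0.042 -0.122 0.12 0 0 0 0.4;-0.042 -0.122 0.14 0 0 0 0.4;-0.042 -0.122 0.23 0 0 0 0.4;-0.042 -0.122 0.275 0 0 0 0.4;-0.042 -0.122 0.288 0 0 0 0.4;-0.042 -0.122 0.294 0 0 0 0.4;-0.042 -0.122 0.294 0 0 0 0.4;-0.042 -0.122 0.294 0 0 0 0.7;-0.042 -0.122 0.294 0 0 0 0.7;-0.042 -0.122 0.294 0 0 0 0.7;-0.042 -0.122 0.24 0 0 0 0.7;-0.042 -0.122 0.13 0 0 0 0.7;-0.042 -0.122 -0.02 0 0 0 1;-0.042 -0.122 -0.1 0 0 0 1;-0.042 -0.122 -0.1 0 0 0 1;-0.042 -0.122 -0.1 0 0 0 1"

```text
time_s: 25.88
ee_pos: [0.631, -0.1319, 0.2086]
tool_rot: [[-0.996, 0.086, -0.0], [0.086, 0.996, 0.0], [0.0, 0.0, -1.0]]
contact_force: [0.2, -0.4, -0.2]
grip_width: 0.085
gripper_force: 0.0
```

Run:
```python
from h import *
placed(DIMS)
rows((.487,-.435,.20,np.radians(79)),(.487,-.435,.20,np.radians(-101)))
```

```text
25.925 [ 0.63023623 -0.13167724  0.20711952]
0.98 [72.1, 44.3] [ 490.9 -414.2   96.8   33.1   79.1] [ -85. -422.]
0.73 [177.3, 320.5] [ 631.9 -130.5   69.1   49.3   -4.9] [  31. -127.]
   0.07 [  32.8 -127.2] gap 2.2 dyaw 0.005 0.63
0.73 [132.2, 550.7] [609.4 128.1 163.6  61.7  -5.2] [-14. 128.]
   0.16 [-14.4 131.1] gap 4.4 dyaw 0.0 0.8
0.7 [161.9, 466.3] [630.9  39.  100.2  67.2  -5. ] [15. 42.]
   0.1 [15.3 44.3] gap 4.7 dyaw -0.005 0.98
0.2323 -0.6292 0.0132 -0.0005 -0.0006 0.2668 | mm 335 deg 96.1
0.2323 -0.6292 0.0132 0.0006 -0.0004 -0.2332 | mm 335 deg 83.9
```

>>> move_arm --increments "0.232 -0.629 0.01 0 0 0.267 1;0.232 -0.629 0.01 0 0 0.267 1;0.232 -0.629 0.01 0 0 0.267 1;0.232 -0.629 0.01 0 0 0.267 1;0.232 -0.629 0.01 0 0 0.267 1;0.232 -0.629 0.01 0 0 0.267 1;0.232 -0.629 0.01 0 0 0.267 1;0.232 -0.629 0.01 0 0 0.267 1;0.232 -0.629 0.01 0 0 0.267 1;0.232 -0.629 0.01 0 0 0.267 1;0.232 -0.629 0.01 0 0 0.267 1;0.232 -0.629 0.01 0 0 0.267 1;0.232 -0.629 0.01 0 0 0.267 1;0.232 -0.629 0.01 0 0 0.267 1"

```text
time_s: 27.72
ee_pos: [0.4888, -0.4353, 0.2039]
tool_rot: [[0.191, 0.982, 0.0], [0.982, -0.191, -0.0], [-0.0, 0.0, -1.0]]
contact_force: [0.3, -0.2, 0.4]
grip_width: 0.0853
gripper_force: 0.0
```

Run:
```python
from h import *
c=near(.487,-.435,.085,.032,.032,79,0.006)
```

```text
27.775 [ 0.48876934 -0.43527752  0.20394114]
0.91 [172.7, 318.4] [ 487.7 -427.8   87.6   32.8   78.7]
[ 0.488  -0.4288  1.3809] 0.54
0.0124 -0.0040 0.3958 0.0000 0.0000 -0.0005 | mm 198 deg 0.2
```

>>> move_arm --increments "0.012 -0.004 0.12 0 0 0 1;0.012 -0.004 0.24 0 0 0 1;0.012 -0.004 0.33 0 0 0 0.8;0.012 -0.004 0.37 0 0 0 0.7;0.012 -0.004 0.387 0 0 0 0.7;0.012 -0.004 0.395 0 0 0 0.7;0.012 -0.004 0.396 0 0 0 0.7;0.012 -0.004 0.396 0 0 0 0.2;0.012 -0.004 0.396 0 0 0 0.2;0.012 -0.004 0.396 0 0 0 0.2;0.012 -0.004 0.396 0 0 0 0.2;0.012 -0.004 0.396 0 0 0 0.2;0.012 -0.004 0.396 0 0 0 0.2" --squeeze 50

```text
time_s: 29.45
ee_pos: [0.4888, -0.4298, 0.0072]
tool_rot: [[0.192, 0.981, 0.002], [0.981, -0.192, -0.002], [-0.001, 0.002, -1.0]]
contact_force: [-0.5, 0.8, 6.4]
grip_width: 0.0312
gripper_force: 51.7
```

Run:
```python
from h import *
o=manip.get_obs();p=o['ee_pos'];print(p)
x,y=bw(.023,-.0425);print(x,y)
rows((p[0],p[1],.17,1.381),(x,y,.17,YAW))
```

```text
[ 0.48881389 -0.42981071  0.00723582]
0.6314470472343693 -0.045471601456251745
-0.0004 0.0007 -0.3255 0.0003 0.0002 -0.0005 | mm 163 deg 0.2
0.8087 0.1332 -0.3263 0.0004 -0.0001 0.2333 | mm 441 deg 84.0
```

>>> move_arm --increments "0 0 -0.1 0 0 0 0.2;0 0 -0.22 0 0 0 0.2;0 0 -0.325 0 0 0 0.2;0.08 0.01 -0.325 0 0 0.02 0.2;0.809 0.133 -0.325 0 0 0.233 0.2;0.809 0.133 -0.325 0 0 0.233 0.2;0.809 0.133 -0.325 0 0 0.233 0.2;0.809 0.133 -0.325 0 0 0.233 0.2;0.809 0.133 -0.325 0 0 0.233 0.2;0.809 0.133 -0.325 0 0 0.233 0.2;0.809 0.133 -0.325 0 0 0.233 0.2;0.809 0.133 -0.325 0 0 0.233 0.2;0.809 0.133 -0.325 0 0 0.233 0.2;0.809 0.133 -0.325 0 0 0.233 0.2;0.809 0.133 -0.325 0 0 0.233 0.2;0.809 0.133 -0.325 0 0 0.233 0.2;0.809 0.133 -0.325 0 0 0.233 0.2"

```text
time_s: 31.58
ee_pos: [0.6307, -0.045, 0.1683]
tool_rot: [[0.996, -0.086, 0.0], [-0.086, -0.996, 0.0], [0.0, -0.0, -1.0]]
contact_force: [0.0, 0.5, 0.1]
grip_width: 0.031
gripper_force: 51.1
```

Run:
```python
from h import *
o=manip.get_obs();print(o['ee_pos'],o['grip_width'])
x,y=bw(.023,-.0425);rows((x,y,.0195,YAW))
```

```text
[ 0.63073228 -0.04497276  0.1683402 ] 0.030996114404710468
0.0015 0.0009 0.2977 -0.0000 -0.0000 0.0003 | mm 149 deg 0.1
```

>>> move_arm --increments "0.001 0.001 0.12 0 0 0 0.2;0.001 0.001 0.22 0 0 0 0.2;0.001 0.001 0.27 0 0 0 0.2;0.001 0.001 0.288 0 0 0 0.2;0.001 0.001 0.297 0 0 0 0.2;0.001 0.001 0.297 0 0 0 0.2;0.001 0.001 0.297 0 0 0 0.52;0.001 0.001 0.297 0 0 0 0.52;0.001 0.001 0.297 0 0 0 0.52;0.001 0.001 0.24 0 0 0 0.52;0.001 0.001 0.14 0 0 0 0.52;0.001 0.001 -0.05 0 0 0 1;0.001 0.001 -0.15 0 0 0 1;0.001 0.001 -0.15 0 0 0 1;0.001 0.001 -0.15 0 0 0 1;0.001 0.001 -0.15 0 0 0 1"

```text
time_s: 33.58
ee_pos: [0.6297, -0.0451, 0.2404]
tool_rot: [[0.996, -0.086, -0.004], [-0.086, -0.996, 0.0], [-0.004, -0.0, -1.0]]
contact_force: [0.7, -0.2, -1.2]
grip_width: 0.085
gripper_force: 0.0
```

Run:
```python
from h import *
placed(DIMS,"pics/w9.png")
```

```text
33.625 [ 0.62946282 -0.04509744  0.23985971]
0.75 [172.9, 255.9] [632.1  39.8 100.5  62.7  -4.9] [16. 42.]
   0.1 [14.9 43.4] gap 5.1 dyaw -0.003 0.99
0.69 [191.3, 193.6] [607.9 128.  164.   56.2  -5.2] [-16. 128.]
   0.16 [-14.6 129.5] gap 4.6 dyaw -0.005 0.56
0.63 [170.3, 320.8] [630.5 -44.4  91.7  33.9  -5. ] [ 22. -42.]
   0.085 [ 23.8 -41.7] gap 3.7 dyaw 0.015 0.54
0.55 [156.2, 389.0] [ 634.4 -129.5   69.5   52.9   -4.9] [  33. -126.]
   0.07 [  32.5 -127.7] gap 2.5 dyaw 0.001 0.53
```

View pics/w9.png

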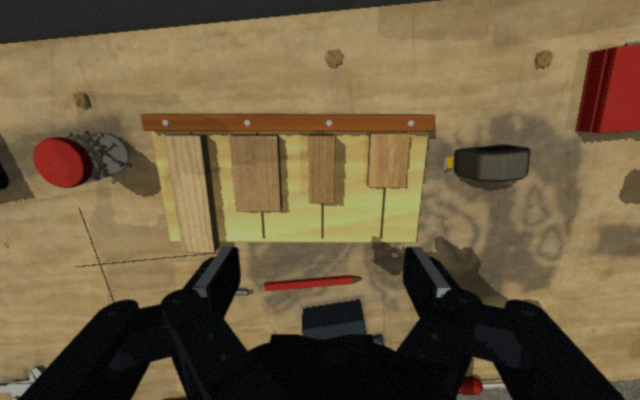

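All four offcuts lie flat on their lines against the fence. At about row 170 they run, left to right, 160 (col 190), 100 (col 257), 85 (col 322), 70 (col 388). The tape measure (col 490), the jar, the pencil and the bolt show no sign of having moved.

```bash
python3 -c "
from rig import manip
print(manip.sign_off())"
```

```text
the job is handed in; nothing more can be done
None
```

I placed all four offcuts on their lines in order (70, 85, 100 and 160 mm from the tape measure) and handed the job in at about 34 s; by the wrist camera each lies within about 2 mm of its line and 5 mm of the fence, but the sign-off returned no verdict.

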